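Walk the plaster mould round to the fence

ROBOT

A 7-joint arm with a two-finger parallel gripper is mounted at the origin on the work surface. World frame = base frame: x ahead of the robot, y to its left, z up, the work surface at z = 0. Lengths are in m, angles in rad, forces in N, time in s.
With the tool pointing down it reaches from about 0.425 to 0.925 m from the base axis. Payload 6.8 kg.
Tool frame: the origin (TCP) lies between the finger pads; the fingertips stand 14 mm ahead of it and the grasp point (between the pads) lies 5 mm behind it; z points along the fingers, y is the line along which they close (so a half turn about z gives the same grasp; the last joint's range is limited). The gripper opens to 85 mm and grips with 20 to 120 N. Pads are 22 mm wide; open, the fingers measure 114 mm over their backs; the gripper's body (76 mm by 85 mm) begins 54 mm behind the grasp point. The pads swing forward as they close: fully open they stand 13 mm farther back than shut.
Start: joints at [-1.405, 0.477, 0.022, 1.555, -0.011, 1.109, -0.083], TCP at [0.183, 0.65, 0.245] pointing down, gripper open.
Joint ranges: [-2.96, 2.96], [-0.34, 2.1], [-1.41, 1.46], [0.24, 2.44], [-1.37, 4.51], [0.17, 1.92], [-2.96, 2.96]. Speed limits (rad/s): [2.39, 2.39, 3.14, 3.14, 3.14, 3.14, 3.14].

INTERFACE

Orientations are given as a rotation vector (axis times angle).
In Python, from bench import r, eyes, ticket gives the robot as it stands. The module is installed in compiled form; this text tells all that it offers.
- The arm moves only by the tool arm_command, never from a script. Its argument "plan" is text: rows parted by semicolons, each of 4 numbers parted by spaces: the shift along the tool's x, y, z in m, then the turn about the tool's z in degrees. In form: tx ty tz yaw; .... A call has 1 to 20 rows; each row shifts and turns the commanded pose from where the row before left it, along the tool's axes as they then stand; what a row does not reach is not made up. A row lasts 1/8 s, in which the tool goes at most 62.5 mm and 10.7 degrees, less where a joint would pass 70% of its speed; a pose out of reach is approached as far as the arm can. A call is refused whole if a number of a shift passes 0.0625 or a number of a turn 10.7, either way. A call with a gripper value outside its range is refused whole. "hand" is the closure, from -1 (fully open) to 1 (shut), set as the call begins (left out, the last holds). The fingers move at their own pace and stop on an object; "grip_force" is the grip in N (left out, the last holds). Time passes only in rows, so rows that do not move let the fingers close. It gives the time, the measured TCP pose, the force, the opening and the grip force at its end, in the units of the state.
- r.get_obs(): the state, without advancing time (a new reading comes with each control period).
- eyes.grab_frame(name): name is "side" or "top"; returns (picture, depth): 420x560x3 uint8, red, green, blue; 420x560 float32, m along the optical axis (not along the pixel's ray), 0 where there is no reading.
- eyes.calibration(name): a dict with "fov_y" (degrees; the focal length in pixels is half the picture's height over the tangent of half this angle, whatever the lens; pixels are square), "cx", "cy" (the principal point, pixels), "origin" and "attitude" of the camera in the world. Camera axes: x right, y up, looking along -z (the intrinsics and any distortion apply to the point x, -y, -z); pixel columns grow to the right and rows downward; lengths in m; the calibration is good to about 2 mm. A picture is of the moment at which its call begins. calibration takes no time and is no camera call.
- ticket.hand_in(): hands the job in; it is judged then, once.
The state is a dict: "clock": time; "joints": joint angles; "qvel": joint speeds; "tau": joint torques, N m; "tcp_pos": TCP position; "orientation": TCP orientation; "contact_force": force on the tool from outside, world axes, zero at the start; "moment": the same for the moment, N m; "grip_width": finger opening in m; "gripper_force": force on a finger pad.
Only numpy, scipy, OpenCV 4.12 (cv2) and the standard library are available. Lean on these libraries where they do the work, as an engineer would, in place of code of your own. Each camera call takes 0.05 s, during which the arm holds its last target. There are 200 camera calls.

TASK

The heavy plaster half-mould stands askew in front of the aluminium fence. Pushing at its corners with the fingertips, walk it round on the table, never lifting or tipping it, until its open (hollowed) face is turned to the fence, and then push it up so that the whole open face sits square and flush against the fence. Plaster chips: no corner may run into the fence while the block is still clearly askew; leave all the other things where they are.

Things in the scene. Friction and masses are not known exactly. Their poses are not given: they have to be found in the camera images.
- mould: heavy white plaster half-mould, 0.85 to 1.4 kg, loose on the table: 90 mm deep (x), 130 wide (y), 50 high. Origin: centre of the underside, z up. +x points out of the open face (at x = +45 mm); plain back at x = -45, ends at y = +-65. Takes about 4 to 12 N to slide; pushed near a corner it turns and slides. At the start its +x is 0.6 to 1.1 rad counter-clockwise (from above) of the fence's +x.
- mould_face (a point): mid-width of the lower edge of the mould's open face, 45 mm from the mould's origin along its +x; same axes. The open face is hollow, with a pouring mouth 44 mm wide and 36 mm deep cut into the top edge: from above the block looks like a thick U, open on this side.
- fence_face (a point): mid-length of the fence's contact face, at table height. x points into the fence, square to its face and away from the robot; y runs along it (ends at +-150 mm). The mould is on the negative x side, its origin 150 to 175 mm before the face at the start.
- fence: straight aluminium fence bolted to the table beyond the mould: upright strip 300 mm long, 40 high, 10 thick, with a flat foot behind it. Origin and axes as fence_face. Fixed.
- cup: bystander: bisque drinking cup, 64 mm across, 58 high (mm). Origin: on its underside.
- wood_tool: bystander: flat wooden modelling tool lying down, 195 mm long, 12 thick (mm). Origin: on its underside.
- loop_tool: bystander: wooden-handled loop tool lying down, 180 mm long, 14 thick (mm). Origin: on its underside.
- whale_tail: bystander: bisque whale-tail sculpture standing on its stem, 68 mm across the foot, 135 high (mm). Origin: on its underside.
- glaze_jar: bystander: closed glaze jar, 60 mm across, 85 high (mm). Origin: on its underside.
- plug: bystander: small solid plaster plug, 45 x 45 x 35 high (mm). Origin: on its underside.
- rib: bystander: flat steel rib lying down, 90 x 50 x 5 (mm). Origin: on its underside.
- trim_cone: bystander: unglazed clay cone, 52 mm across, 60 high (mm). Origin: on its underside.
Not all that is in view belongs to the job. Several things look just like the mould: the one meant starts farthest to the robot's left.

How it is judged:
On the way:
1. the mould's open face is turned to within 0.26 rad of the fence (angle between the x axis of mould and the x axis of fence_face, either way round below 0.26 rad), for 0.1 s.
At the end, for the whole second after the job is handed in: The mould rests flat on the table, its open face towards the fence, parallel to it within 0.05 rad and within 5 mm of it, wholly on the fence's length (its middle within 85 mm of the fence's middle), at rest (x of mould_face in the frame of fence_face between -0.005 and 0.005 m and angle between the x axis of mould and the x axis of fence_face, either way round below 0.05 rad and y of mould_face in the frame of fence_face between -0.085 and 0.085 m and x of mould in the frame of fence_face below -0.035 m and height (world z) of mould below 0.005 m and angle between mould's own z axis and vertical below 0.04 rad and linear speed of mould below 0.01 m/s and angular speed of mould below 0.05 rad/s); the robot touches nothing.
It fails at once if the mould touches the fence while more than 0.26 rad (15 degrees) askew (contact force between mould and fence above 1 N and angle between the x axis of mould and the x axis of fence_face, either way round above 0.26 rad).
It fails at once if the mould is lifted (12 mm) or tipped (0.15 rad) (height (world z) of mould above 0.012 m or angle between mould's own z axis and vertical above 0.15 rad).
It fails at once if a bystander is moved by more than 20 mm (distance of any of cup, wood_tool, loop_tool, whale_tail, glaze_jar, plug, rib, trim_cone from where it was at the start of the episode above 0.02 m).
It also fails if it takes over 61 s, if anything falls off the work surface, if the arm or the gripper's body presses on something with over 40 N, if the wrist force passes 120 N, or if a joint passes its speed limit or range.

## Working session

There is one attempt and no reset: what is moved stays moved. The work goes in short steps, Python scripts to look and compute and a tool call to move; the robot and the scene stay as the last step left them, time stands still between calls to the robot, and variables do not carry over. Pictures are saved under pics/ and viewed, at most 10 in all, crops included, and the job is handed in when it is done.

Besides the shell and the picture viewer there is one more tool, called after "Call:" by a JSON object that holds its "method" and its "body". arm_command: Moves the arm, as the interface text tells. Its arguments: {"type":"object","properties":{"plan":{"type":"string"},"hand":{"type":"number"},"grip_force":{"type":"number"}},"required":["plan"]}

```bash
mkdir -p pics; cat > h.py <<'E'
import numpy as np, cv2
from bench import r, eyes, ticket
from scipy.spatial.transform import Rotation as R
def grab(n,f=None):
    p,d=eyes.grab_frame(n)
    if f: cv2.imwrite('pics/'+f,p[:,:,::-1])
    return p,d
def att(c):
    a=np.array(c['attitude'],float)
    return a if a.shape==(3,3) else (R.from_rotvec(a).as_matrix() if a.size==3 else R.from_quat(a).as_matrix())
E
python3 - <<'E'
from h import *
for n in('top','side'):
    print(eyes.calibration(n)); p,d=grab(n,n+'0.png'); print(d.min(),d.max())
print(r.get_obs())
E
```

```text
{'fov_y': 45.71374726654475, 'cx': 281.73995017675094, 'cy': 207.53552136788733, 'origin': array([ 0.24126034, -0.01473829,  1.27071769]), 'attitude': array([ 0.15703837, -0.13206148, -1.57947008])}
0.0 2.2371414
{'fov_y': 50.2504050427679, 'cx': 277.84568675080226, 'cy': 203.00857592638573, 'origin': array([ 0.2160848 , -0.93878595,  0.88843181]), 'attitude': array([ 0.84769743, -0.12485535, -0.22308274])}
0.0 3.3894153
{'clock': 0.1, 'joints': array([-1.40512004,  0.47774417,  0.02236926,  1.55633066, -0.01149375,
        1.10929466, -0.08309604]), 'qvel': array([ 1.94552546e-03, -1.51198053e-03,  1.00537367e-04, -2.44534268e-03,
        7.10597170e-05,  1.04290786e-03, -7.30072171e-04]), 'tau': array([ 4.30620887e-03, -5.97766578e+01,  1.61335699e+00, -2.81955224e+01,
        1.27759666e-02,  5.07071265e-03, -4.37924641e-06]), 'tcp_pos': array([0.18238962, 0.64937292, 0.24441477]), 'orientation': array([-4.28687693e-01, -3.11211766e+00,  2.58540368e-03]), 'contact_force': array([-1.13310293, -0.41621571,  0.01894824]), 'moment': array([ 0.02440601,  0.00437622, -0.00825848]), 'gripper_force': 0.0, 'grip_width': 0.0857435832695444}
```

View pics/top0.png

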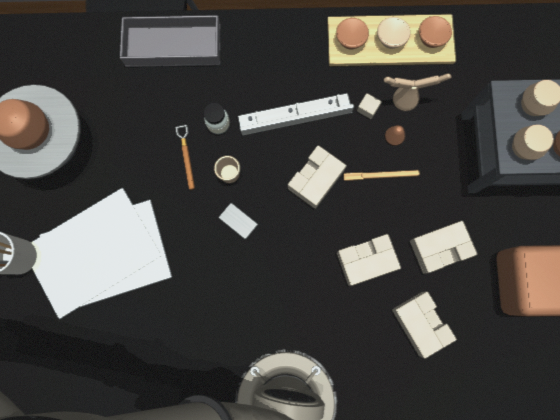

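View pics/side0.png

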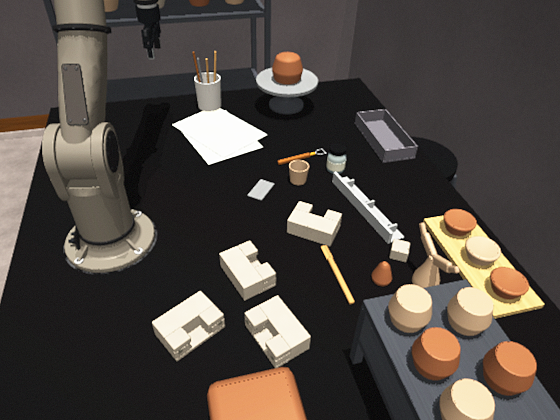

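The white half-moulds are at top-view pixels (317,177), (369,260), (444,247) and (425,324). The leftmost, in front of the fence at (295,113), is (317,177). Its U opening seems to point up-left. I'll confirm this in a crop and measure it.

```bash
cat >> h.py <<'E'
def cloud(n,f=None):
    p,d=grab(n,f); c=eyes.calibration(n); F=p.shape[0]/2/np.tan(np.radians(c['fov_y'])/2)
    v,u=np.mgrid[:p.shape[0],:p.shape[1]]
    P=np.stack([(u-c['cx'])/F*d,-(v-c['cy'])/F*d,-d],-1)@att(c).T+c['origin']
    P[d==0]=np.nan
    return p,P
def rect(pts):
    (c,s,a)=cv2.minAreaRect((pts*1000).astype(np.float32)); return np.array(c),np.array(s),a
def mould(P,lo=.04,hi=.058,box=None):
    x0,x1,y0,y1=box
    m=(P[...,2]>lo)&(P[...,2]<hi)&(P[...,0]>x0)&(P[...,0]<x1)&(P[...,1]>y0)&(P[...,1]<y1)
    k,l,s,_=cv2.connectedComponentsWithStats(m.astype(np.uint8)); i=1+s[1:,4].argmax()
    return l==i
E
python3 - <<'E'
from h import *
p,P=cloud('top')
cv2.imwrite('pics/crop.png',cv2.resize(p[80:220,180:440,::-1],None,fx=3,fy=3,interpolation=cv2.INTER_CUBIC))
for n,(u,v) in dict(mould=(312,190),b2=(369,268),fence=(295,113),cup=(227,170),tool=(380,175),rib=(238,221),plug=(369,105),cone=(396,133),jar=(217,118),table=(330,230),whale=(406,100),loop=(187,170)).items(): print(n,P[v,u].round(4))
c=P[185,312]
m=mould(P,box=(c[0]-.12,c[0]+.1,c[1]-.1,c[1]+.1))
print('mould',rect(P[m][:,:2]),cv2.boxPoints(cv2.minAreaRect((P[m][:,:2]*1000).astype(np.float32))).round(),np.median(P[m][:,2]),m.sum())
f=P[113,295]
m=mould(P,.033,.046,box=(f[0]-.12,f[0]+.12,f[1]-.18,f[1]+.18))
print('fence',cv2.boxPoints(cv2.minAreaRect((P[m][:,:2]*1000).astype(np.float32))).round(),np.median(P[m][:,2]),m.sum())
E
```

```text
mould [ 0.5112 -0.0729  0.053 ]
b2 [ 0.3159 -0.2076  0.0459]
fence [ 0.7347 -0.0347  0.002 ]
cup [0.5798 0.1469 0.0025]
tool [ 0.5581 -0.2525  0.0087]
rib [0.4437 0.1175 0.0011]
plug [ 0.7415 -0.2284  0.0322]
cone [ 0.6568 -0.2904  0.0517]
jar [0.6939 0.163  0.0822]
table [ 0.4177 -0.1196 -0.0048]
whale [ 0.7473 -0.322   0.0472]
loop [0.5789 0.2504 0.0123]
mould (array([551.9331665 , -85.42227173]), array([ 90.25263214, 130.33157349]), 52.41823959350586) [[ 473.  -81.]
 [ 576. -161.]
 [ 631.  -89.]
 [ 528.  -10.]] 0.048045346910736475 1548
fence [[ 674.  108.]
 [ 732. -186.]
 [ 745. -183.]
 [ 687.  111.]] 0.03790415194548524 467
```

View pics/crop.png

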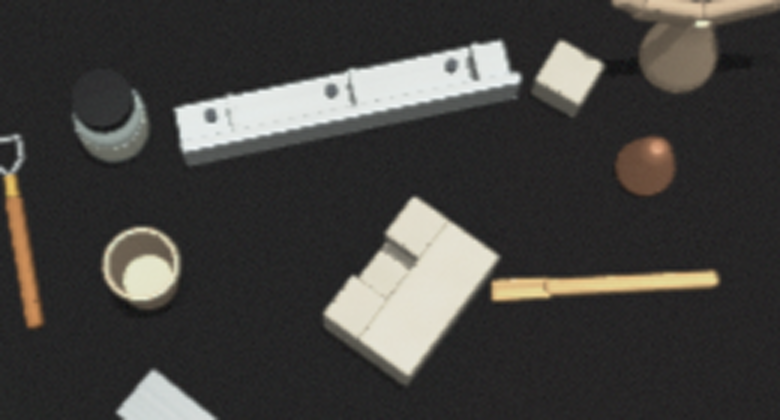

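The crop shows the U-shaped hollow at crop pixel ~(380,270). It faces up-left, so the candidate at (317,177) is the leftmost block and its open corners are (528,-10) and (631,-89) mm. The rectangle measures 90x130 and the top is at about 0.048, so the sizes fit. Its +x is at 52.4° and the fence normal at 11.2°, giving 0.72 rad askew. The centre is 157 mm before the fence, which also fits.

Plan: turn the tool square to the fence, so tool -x points into the fence and +y runs along it. Then shut the fingers and push the back near its +y corner, which turns the block clockwise.

Call:
{"method": "arm_command", "body": {"plan": "0 0 0 -9;0 0 0 -9;0 0 0 -8.8;-0.028 -0.060 0 0;-0.028 -0.060 0 0;-0.028 -0.060 0 0;-0.028 -0.060 0 0;-0.028 -0.060 0 0;-0.028 -0.060 0 0;-0.028 -0.060 0 0;-0.028 -0.060 0 0;0 0 0 0;0 0 0 0", "hand": 1}}

```text
clock: 1.78
tcp_pos: [0.477, 0.2462, 0.2451]
orientation: [0.303, -3.126, -0.0]
contact_force: [-0.5, 0.5, -0.0]
grip_width: -0.0001
gripper_force: 0.0
```

Call:
{"method": "arm_command", "body": {"plan": "0.0103 -0.0442 0 0;0.0103 -0.0442 0 0;0.0103 -0.0442 0 0;0.0103 -0.0442 0 0;0.0103 -0.0442 0 0;0.0103 -0.0442 0 0;0.0103 -0.0442 0 0;0.0103 -0.0442 0 0;0 0 0 0;0 0 0.05 0;0 0 0.05 0;0 0 0.05 0;0 0 0.03 0;0 0 0.02 0;0 0 0.01 0;0 0 0 0"}}

```text
clock: 3.78
tcp_pos: [0.4646, -0.1154, 0.035]
orientation: [0.307, -3.126, -0.001]
contact_force: [-0.1, 0.1, -0.4]
grip_width: 0.0001
gripper_force: 0.0
```

```bash
cat >> h.py <<'E'
A0=np.arctan2(58,294); N=np.array([np.cos(A0),np.sin(A0)]); V=np.array([-N[1],N[0]]); F0=np.array([.703,-.039])
def fence(xy): q=np.asarray(xy)-F0; return np.array([q@N,q@V])
E
python3 - <<'E'
from h import *
p,P=cloud('top','t1.png'); p2,_=grab('side')
cv2.imwrite('pics/t1c.png',np.hstack([cv2.resize(p[60:260,170:430,::-1],(390,300)),cv2.resize(p2[100:360,200:440,::-1],(325,300))]))
o=r.get_obs(); print(o['tcp_pos'],fence(o['tcp_pos'][:2]),o['contact_force'])
E
```

```text
[ 0.46528261 -0.11624491  0.03592427] [-0.24817296 -0.02977441] [ 0.64863598 -0.36322622  0.27200245]
```

View pics/t1c.png

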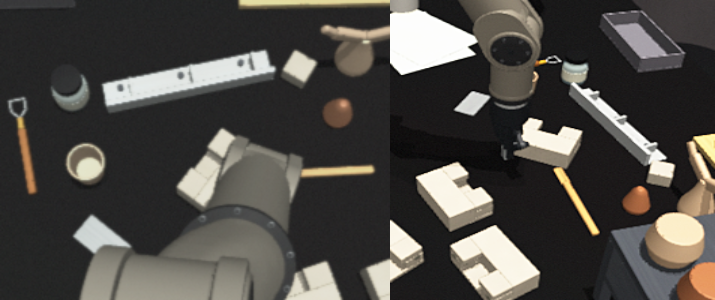

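The shut fingers stand on the table just behind the block's back-left corner (right panel, ~(508,150)). I'll push slowly from there.

Call:
{"method": "arm_command", "body": {"plan": "-0.004 0.0034 0 0;-0.004 0.0034 0 0;-0.004 0.0034 0 0;-0.004 0.0034 0 0;-0.004 0.0033 0 0;-0.004 0.003 0 0;-0.0042 0.0028 0 0;-0.0042 0.0026 0 0;-0.0044 0.0022 0 0;-0.0045 0.002 0 0;0 0 0 0"}}

```text
clock: 5.25
tcp_pos: [0.4957, -0.0797, 0.0343]
orientation: [0.303, -3.119, -0.002]
contact_force: [-7.8, -0.7, 2.6]
grip_width: 0.0003
gripper_force: 3.0
```

```bash
cat >> h.py <<'E'
from scipy.optimize import least_squares
from scipy.spatial import cKDTree
def fit(c0,a0):
    """fit mould pose in fence coords (mm, rad): top & side clouds, top-surface points only, trimmed outside-distance to 90x130 rect"""
    Q=[]
    for n in('top','side'):
        p,P=cloud(n); m=(P[...,2]>.042)&(P[...,2]<.056)&(p.min(-1)>110)&((p.max(-1).astype(int)-p.min(-1))<60)
        q=(P[m][:,:2]-F0); q=np.stack([q@N,q@V],1)*1000; q=q[np.hypot(*(q-c0).T)<100]; Q.append(q)
        print(n,len(q),cv2.boxPoints(cv2.minAreaRect(q.astype(np.float32))).round().tolist() if len(q)>20 else '')
    return Q
E
python3 - <<'E'
from h import *
Q=fit(np.array([-140,-10]),0)
o=r.get_obs(); print(fence(o['tcp_pos'][:2]),o['contact_force'])
for i,q in enumerate(Q):
    im=np.zeros((480,480),np.uint8)
    for u,v in q: cv2.circle(im,(int(240-2*(v+10)),int(240-2*(u+140))),2,255,-1)
    cv2.imwrite(f'pics/q{i}.png',im)
a=np.hstack([cv2.imread('pics/q0.png'),cv2.imread('pics/q1.png')]); cv2.imwrite('pics/q.png',cv2.resize(a,(800,400)))
E
```

```text
top 80 [[-147.0, 54.0], [-128.0, 22.0], [-111.0, 33.0], [-130.0, 64.0]]
side 734 [[-221.0, -5.0], [-142.0, -107.0], [-53.0, -38.0], [-132.0, 64.0]]
[-2.11264600e-01  1.68616299e-04] [-7.8109162  -0.4284875   1.47111861]
```

View pics/q.png

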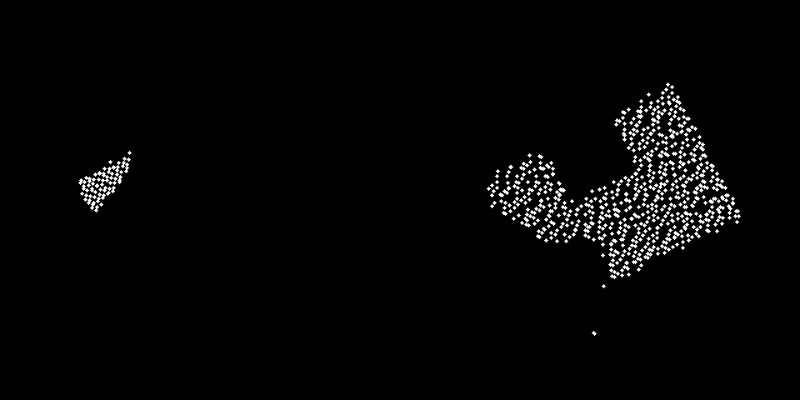

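The side camera sees nearly the whole top: the U is now about 28° askew and turning the right way. I'll carry on with the side camera.

```bash
cat >> h.py <<'E'
def pose(c0,cam='side'):
    p,P=cloud(cam); q=P[...,:2]-F0; q=np.stack([q@N,q@V],-1)*1000
    m=(P[...,2]>.040)&(P[...,2]<.057)&(p.min(-1)>100)&(np.hypot(q[...,0]-c0[0],q[...,1]-c0[1])<105)
    m=cv2.morphologyEx(m.astype(np.uint8),cv2.MORPH_OPEN,np.ones((3,3)))
    k,l,s,_=cv2.connectedComponentsWithStats(m); X=q[l==1+s[1:,4].argmax()]
    b=cv2.boxPoints(cv2.minAreaRect(X.astype(np.float32)))
    e=b[1]-b[0]; a=(np.degrees(np.arctan2(e[1],e[0]))+45)%90-45
    print(cam,len(X),'angle',round(a,1),'centre',b.mean(0).round(1),'sides',np.linalg.norm(b[1]-b[0]).round(),np.linalg.norm(b[2]-b[1]).round()); print(b.round(0).tolist())
    o=r.get_obs(); print('tcp',(fence(o['tcp_pos'][:2])*1000).round(1),'F',o['contact_force'].round(1),o['clock'])
E
python3 -c "
from h import *
pose((-135,-15))"
```

```text
side 729 angle 27.9 centre [-140.   -16.6] sides 130.0 91.0
[[-211.0, 20.0], [-150.0, -95.0], [-69.0, -53.0], [-130.0, 62.0]]
tcp [-2.113e+02  2.000e-01] F [-7.7 -0.3  2.5] 5.4
```

Call:
{"method": "arm_command", "body": {"plan": "-0.005 0.002 0 0;-0.005 0.002 0 0;-0.005 0.0015 0 0;-0.005 0.001 0 0;0 0 0 0"}}

```text
clock: 6.02
tcp_pos: [0.5141, -0.069, 0.0342]
orientation: [0.304, -3.119, -0.003]
contact_force: [-7.0, 1.5, 1.2]
grip_width: -0.0
gripper_force: 2.8
```

```bash
python3 -c "
from h import *
pose((-130,-10))"
```

```text
side 751 angle 19.9 centre [-122.   -18.7] sides 130.0 93.0
[[-188.0, 26.0], [-144.0, -96.0], [-56.0, -64.0], [-100.0, 58.0]]
tcp [-191.1    7.1] F [-6.9  0.9  0.8] 6.075
```

At 20° and too much translation per turn, so the lever is short. I'll back off, open the fingers to about 60 mm and push with both square to the fence. The left finger then takes the corner until the right one touches as well.

Call:
{"method": "arm_command", "body": {"plan": "0.013 0 0 0;0.013 0 0 0;0 -0.012 0 0;0 -0.013 0 0;0 0 0 0;0 0 0 0;0 0 0 0", "hand": -0.4}}

```text
clock: 6.95
tcp_pos: [0.4972, -0.0988, 0.0352]
orientation: [0.305, -3.127, -0.0]
contact_force: [-0.8, -0.5, 0.3]
grip_width: 0.0597
gripper_force: 0.0
```

Call:
{"method": "arm_command", "body": {"plan": "-0.005 0 0 0;-0.005 0 0 0;-0.005 0 0 0;-0.005 0 0 0;-0.005 0 0 0;-0.005 0 0 0;-0.005 0 0 0;-0.005 0 0 0;-0.005 0 0 0;0 0 0 0"}}

```text
clock: 8.2
tcp_pos: [0.5381, -0.0895, 0.0341]
orientation: [0.305, -3.12, -0.003]
contact_force: [-6.7, 2.1, 1.8]
grip_width: 0.0598
gripper_force: 2.5
```

```bash
python3 -c "
from h import *
pose((-105,-15))"
```

```text
side 456 angle 11.4 centre [-101.8  -51.1] sides 72.0 91.0
[[-154.0, -25.0], [-139.0, -96.0], [-50.0, -77.0], [-64.0, -7.0]]
tcp [-171.6  -17.8] F [-5.8  1.8  0. ] 8.25
```

Call:
{"method": "arm_command", "body": {"plan": "-0.005 0 0 0;-0.005 0 0 0;-0.005 0 0 0;-0.005 0 0 0;-0.005 0 0 0;0 0 0 0"}}

```text
clock: 9.0
tcp_pos: [0.5629, -0.0843, 0.0341]
orientation: [0.306, -3.12, -0.004]
contact_force: [-5.4, 2.3, 0.3]
grip_width: 0.0601
gripper_force: 2.5
```

```bash
python3 -c "
from h import *
pose((-85,-20))
p,_=grab('side')
cv2.imwrite('pics/s3.png',cv2.resize(p[120:280,240:440,::-1],None,fx=4,fy=3.75))"
```

```text
side 448 angle 3.6 centre [-88.2 -60.4] sides 72.0 91.0
[[-136.0, -27.0], [-131.0, -99.0], [-41.0, -93.0], [-45.0, -22.0]]
tcp [-146.3  -17.3] F [-5.8  1.7 -0.3] 9.05
```

View pics/s3.png

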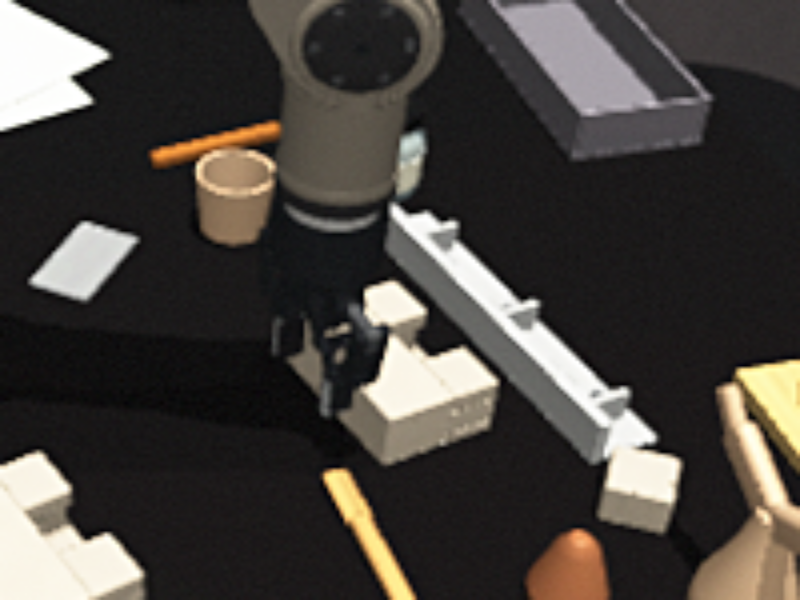

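It's 3.6° askew, closing on square, with about 40 mm to go. The picture shows both fingers behind the back at (290,330) and (340,390), and the fence clear ahead. I'll push on.

Call:
{"method": "arm_command", "body": {"plan": "-0.005 0 0 0;-0.005 0 0 0;-0.005 0 0 0;-0.005 0 0 0;-0.005 0 0 0;-0.004 0 0 0;-0.003 0 0 0;0 0 0 0"}}

```text
clock: 10.1
tcp_pos: [0.5937, -0.0802, 0.034]
orientation: [0.301, -3.12, -0.001]
contact_force: [-7.3, -0.9, 1.0]
grip_width: 0.0597
gripper_force: 3.5
```

```bash
python3 -c "
from h import *
pose((-55,-30)); pose((-55,-30),'top')"
```

```text
side 431 angle -2.4 centre [-59.2 -66.8] sides 90.0 67.0
[[-105.0, -99.0], [-16.0, -102.0], [-13.0, -35.0], [-103.0, -31.0]]
tcp [-115.2  -19.3] F [-6.8 -1.9  0.3] 10.15Traceback (most recent call last):
  File "<string>", line 3, in <module>
    pose((-55,-30)); pose((-55,-30),'top')
                     ~~~~^^^^^^^^^^^^^^^^^
  File "h.py", line 40, in pose
    k,l,s,_=cv2.connectedComponentsWithStats(m); X=q[l==1+s[1:,4].argmax()]
                                                          ~~~~~~~~~~~~~~^^
ValueError: attempt to get argmax of an empty sequence
```

Call:
{"method": "arm_command", "body": {"plan": "0.008 0 0 0;0 -0.008 0 0;0 -0.008 0 0;-0.005 0 0 0;-0.003 0 0 0;-0.003 0 0 0;-0.003 0 0 0;-0.003 0 0 0;-0.002 0 0 0;-0.001 0 0 0;0 0 0 0"}}

```text
clock: 11.58
tcp_pos: [0.6077, -0.0946, 0.0347]
orientation: [0.301, -3.118, -0.001]
contact_force: [-12.9, -3.5, 9.8]
grip_width: 0.0597
gripper_force: 6.6
```

Call:
{"method": "arm_command", "body": {"plan": "-0.001 0 0 0;-0.001 0 0 0;-0.001 0 0 0;0 0 0 0"}}

```text
clock: 12.08
tcp_pos: [0.6106, -0.094, 0.0347]
orientation: [0.301, -3.118, -0.001]
contact_force: [-12.6, -2.7, 9.0]
grip_width: 0.0599
gripper_force: 6.6
```

```bash
python3 -c "
from h import *
pose((-45,-35))"
```

```text
side 347 angle -1.5 centre [-39.4 -75.5] sides 100.0 48.0
[[-90.0, -98.0], [10.0, -101.0], [11.0, -53.0], [-89.0, -50.0]]
tcp [-101.3  -36.1] F [-13.4  -2.7   9.9] 12.125
```

Call:
{"method": "arm_command", "body": {"plan": "-0.001 0 0 0;-0.001 0 0 0;-0.001 0 0 0;0 0 0 0"}}

```text
clock: 12.62
tcp_pos: [0.6129, -0.0935, 0.0346]
orientation: [0.3, -3.117, -0.001]
contact_force: [-13.7, -2.9, 11.2]
grip_width: 0.06
gripper_force: 7.5
```

Call:
{"method": "arm_command", "body": {"plan": "-0.001 0 0 0;-0.001 0 0 0;-0.001 0 0 0;0 0 0 0"}}

```text
clock: 13.12
tcp_pos: [0.6129, -0.0935, 0.0343]
orientation: [0.299, -3.111, -0.002]
contact_force: [-22.9, -3.9, 17.4]
grip_width: 0.0598
gripper_force: 11.4
```

```bash
python3 -c "
from h import *
pose((-45,-35))
p,_=grab('side')
cv2.imwrite('pics/s4.png',cv2.resize(p[150:270,280:440,::-1],None,fx=5,fy=5))"
```

```text
side 341 angle -0.9 centre [-38.8 -75.4] sides 97.0 49.0
[[-88.0, -99.0], [10.0, -101.0], [10.0, -52.0], [-87.0, -50.0]]
tcp [-98.9 -36. ] F [-22.8  -3.7  17.3] 13.175
```

View pics/s4.png

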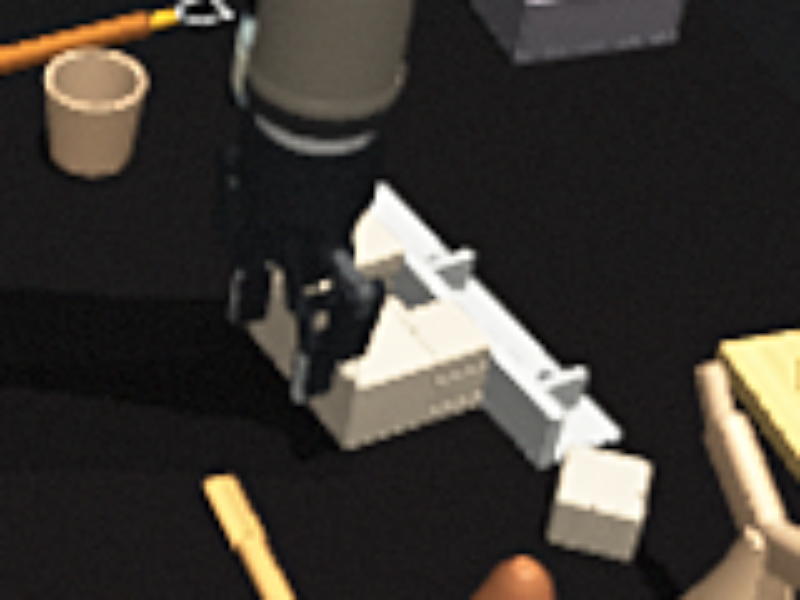

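The block looks flush at (500,370). The TCP has stopped and the force is rising, so it is against the fence. I'll press slightly more, back off, lift clear and check from above.

Call:
{"method": "arm_command", "body": {"plan": "-0.001 0 0 0;0 0 0 0;0.004 0 0 0;0.008 0 0 0;0.015 0 0 0;0.015 0 0 0;0 0 -0.03 0;0 0 -0.05 0;0 0 -0.05 0;0.03 0.03 -0.05 0;0 0.06 0 0;0 0.06 0 0;0 0.06 0 0;0 0.06 0 0;0 0.06 0 0;0 0.06 0 0;0 0 0 0"}}

```text
clock: 15.35
tcp_pos: [0.4752, 0.2823, 0.2128]
orientation: [0.319, -3.125, -0.004]
contact_force: [-0.3, -0.6, 0.9]
grip_width: 0.0595
gripper_force: 0.0
```

```bash
python3 - <<'E'
from h import *
for cam in('top','side'):
    p,P=cloud(cam); q=P[...,:2]-F0; q=np.stack([q@N,q@V],-1)*1000
    m=(P[...,2]>.043)&(P[...,2]<.057)&(abs(q[...,0]+50)<48)&(abs(q[...,1]+35)<100)&(p.min(-1)>90)
    m=cv2.morphologyEx(m.astype(np.uint8),cv2.MORPH_OPEN,np.ones((3,3)))>0
    X=q[m]; b=cv2.boxPoints(cv2.minAreaRect(X.astype(np.float32))); e=b[1]-b[0]
    print(cam,len(X),b.round(1).tolist(),(np.degrees(np.arctan2(e[1],e[0]))+45)%90-45)
    if cam=='top': cv2.imwrite('pics/t5.png',cv2.resize(p[80:200,220:380,::-1],None,fx=5,fy=5,interpolation=cv2.INTER_CUBIC))
print(r.get_obs()['contact_force'],r.get_obs()['clock'])
E
```

```text
top 1358 [[-89.30000305175781, 35.0], [-89.30000305175781, -94.9000015258789], [-2.0999999046325684, -94.9000015258789], [-2.0999999046325684, 35.099998474121094]] 0.03136444
side 869 [[-90.30000305175781, 35.29999923706055], [-89.5999984741211, -99.80000305175781], [-2.0, -99.4000015258789], [-2.700000047683716, 35.70000076293945]] 0.28054047
[ 0.42432152 -0.55560486  0.30301133] 15.45
```

View pics/t5.png

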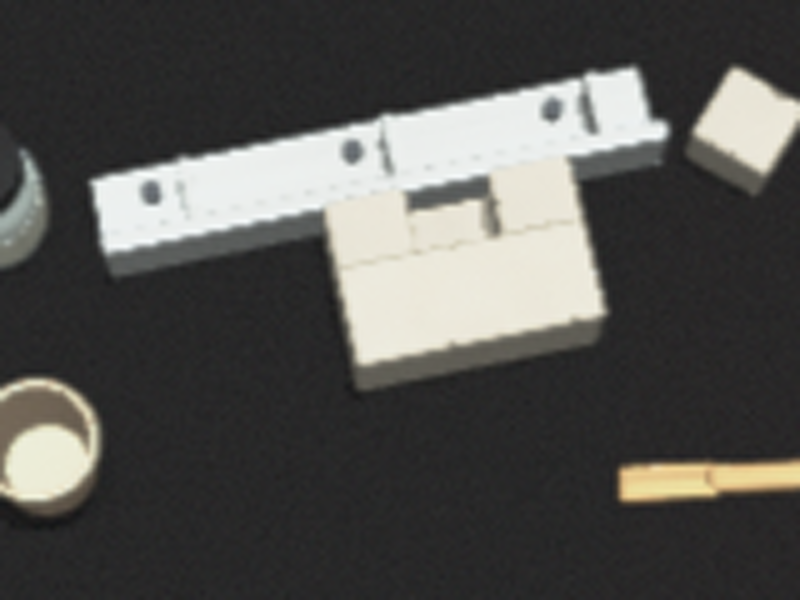

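The open face lies flush and square along the fence, with its joint from (330,215) to (570,165). The fitted angle is below 0.3°, the back is at -89.5 mm and the middle is 30 mm off the fence's centre. The robot is clear and the other things haven't moved.

```bash
python3 -c "
from h import *
print(ticket.hand_in())"
```

```text
the job is handed in; nothing more can be done
None
```

The mould's open face is square and flush against the fence (fitted within 0.3°, about 30 mm off the fence's middle), and the job was handed in at about 15.5 s; no verdict was returned.

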